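# Shut down the food slicer after use

### The job

The slicing is done, so make the food slicer safe: first flip its red switch lever over to off (to the robot's left), then lift the block of cheese off the carriage and set it down gently, upright, in the middle of the wooden board. After that slide the empty carriage by its knob fully home against its stop at the robot's left, and last turn the black thickness handle back to zero (anticlockwise seen from above, to its stop). Do not touch the blade and leave the mug, jar and bowl where they stand.

Things in the scene. Friction and masses are not known exactly. Their poses are not given: they have to be found in the camera images.
- slicer: white and grey food slicer, fixed, 260 mm deep (x), 340 mm wide (y). Origin: on the counter under its middle; x points away from the robot (yaw within 0.2), y to its left. Near half: base 50 mm high under the carriage. Far half: grey housing 100 mm high at x 45 to 135, red lever on its left end, black handle on its right. Between: blade, and gauge plate (x 1 to 7, y -160 to -40, to 132 mm high)
- blade: bright steel disc blade of 170 mm diameter, 4 mm thick, upright in the slicer's y-z plane; in the slicer's frame its centre is at x 15, y 30, z 100 mm, so its top is 185 mm above the counter; this entry's own origin is the same as the slicer's. Do not touch it
- toggle (a joint): red switch lever, angle in rad about the slicer's x axis: -0.5 = on (leans to the right, slicer -y), 0 = upright, +0.5 = off (leans to the left, slicer +y). Over-centre: past upright it falls to that side's stop by itself; needs about 1 N at its end
- toggle_tip (a point): free end of the red switch lever, on its axis, 85 mm from the pivot; the outer 45 mm is a red cylinder of 22 mm diameter, the rest a 12 mm steel rod
- toggle_pivot (a point): pivot of the switch lever, 105 mm above the counter, at slicer x 90, y 100 mm; axes as the slicer's
- cheese: block of yellow cheese, 80 mm (its x) by 50 mm (its y) by 60 mm high, 0.18 to 0.35 kg, lying loose on the carriage with its x roughly along the slicer's x. Origin: centre of its underside, at the start 68 mm above the counter
- carriage (a joint): aluminium food carriage, slide in m: 0 = fully home at the left stop, grows to the right (slicer -y) up to 0.10. Plate 112 mm (x) by 200 mm (y), top 68 mm above the counter, with a 28 mm high rail on its near edge; about 2 N friction, it stays where it is left
- carriage_knob (a point): centre of the upright black cylindrical knob on the carriage's left end: 32 mm diameter, 45 mm high, its top 156 mm above the counter, on a steel post; moves with the carriage along the slicer's y; at home it is at slicer x -65, y 135 mm
- dial (a joint): black thickness handle, angle in rad about the vertical: 0 = zero stop (pointer straight away from the robot along slicer +x, at the red mark), grows clockwise seen from above up to 1.6. Stays where it is left; about 0.08 N m friction
- dial_grip (a point): on the handle's vertical axis (slicer x 90, y -100 mm), at mid height of its grip bar, 133 mm above the counter. The bar is 74 mm long, 16 mm thick, 32 mm high (115 to 147 mm above the counter), centred on the axis
- dial_pointer (a point): the end of the grip bar that carries the white pointer mark, 37 mm from the axis, at the same height; the bar lies along the line from dial_grip to here
- board: wooden chopping board, fixed, 200 mm (its x) by 160 mm (its y) by 20 mm thick, on one side of the slicer, left or right; a blue plate lies on the other side. Origin: centre of its underside
- board_top (a point): centre of the board's top face, 20 mm above the counter; axes as the board's
- plate: shallow blue ceramic plate, fixed, 170 mm across, 20 mm high, not used. Origin: centre of its underside
- mug: white mug, 80 mm across, 95 mm high, handle on one side, stands beyond the slicer on the left; leave alone. Origin: centre of its underside
- jar: amber glass jar with red cap, 72 mm across, 100 mm high, stands beyond the slicer on the right; leave alone. Origin: centre of its underside
- bowl: blue bowl, 120 mm across, 50 mm high, stands beyond the slicer; leave alone. Origin: centre of its underside
Things that resemble listed ones, but are neither listed nor needed, are in the scene too. There is more than one size of the cheese; the one meant has the size given above.

How it is judged:
On the way, in this order (a step that is already met when the one before it is completed fails the run):
1. the switch lever is over to off, while the cheese is still on the carriage and the carriage and handle not yet set back (value of joint toggle above 0.35 rad and value of joint carriage above 0.03 m and value of joint dial above 0.4 rad and distance of cheese from where it was at the start of the episode below 0.03 m), for 0.2 s.
2. the cheese stands upright, released and at rest on the middle of the board, the carriage not yet home (x of cheese in the frame of board_top between -0.06 and 0.06 m and y of cheese in the frame of board_top between -0.05 and 0.05 m and z of cheese in the frame of board_top between -0.004 and 0.006 m and angle between cheese's own z axis and vertical below 0.12 rad and linear speed of cheese below 0.03 m/s and contact force between the fingers and cheese below 0.1 N and value of joint toggle above 0.35 rad and value of joint carriage above 0.03 m), for 0.2 s.
3. the carriage is home at its left stop, the thickness handle not yet at zero (value of joint carriage below 0.006 m and value of joint toggle above 0.35 rad and value of joint dial above 0.3 rad), for 0.2 s.
4. the thickness handle is back at zero (value of joint dial below 0.1 rad and value of joint carriage below 0.006 m and value of joint toggle above 0.35 rad), for 0.2 s.
At the end, for the whole second after the job is handed in: Lever off (over 0.35 rad left); cheese released, at rest, upright (0.12 rad) on the board, within 60 mm along and 50 mm across of its middle; carriage within 6 mm of home; handle within 0.1 rad of zero; mug, jar and bowl within 30 mm of their starts (all of step 4 and x of cheese in the frame of board_top between -0.06 and 0.06 m and y of cheese in the frame of board_top between -0.05 and 0.05 m and z of cheese in the frame of board_top between -0.004 and 0.006 m and angle between cheese's own z axis and vertical below 0.12 rad and linear speed of cheese below 0.03 m/s and contact force between the fingers and cheese below 0.1 N and distance of each of mug, jar, bowl from where it was at the start of the episode below 0.03 m); the robot touches nothing.
It fails at once if the blade is touched with more than 1 N (contact force between anything else and blade above 1 N).
It fails at once if the cheese is dropped (moves faster than 0.6 m/s out of the fingers) (linear speed of cheese above 0.6 m/s and contact force between the fingers and cheese below 0.05 N).
It fails at once if the mug is moved more than 30 mm (distance of mug from where it was at the start of the episode above 0.03 m).
It fails at once if the jar is moved more than 30 mm (distance of jar from where it was at the start of the episode above 0.03 m).
It fails at once if the bowl is moved more than 30 mm (distance of bowl from where it was at the start of the episode above 0.03 m).
It also fails if it takes over 72 s, if anything falls off the work surface, if the arm or the gripper's body presses on something with over 40 N, if the wrist force passes 120 N, or if a joint passes its speed limit or range.

### The arm

A 6-joint arm with a two-finger parallel gripper is mounted at the origin on the work surface. World frame = base frame: x ahead of the robot, y to its left, z up, the work surface at z = 0. Lengths are in m, angles in rad, forces in N, time in s.
With the tool pointing down it reaches from about 0.25 to 0.725 m from the base axis. Payload 4 kg.
Tool frame: the origin (TCP) lies midway between the tips of the shut fingers; the grasp point (between the pads) lies 19 mm behind it (bot.grip_depth is the distance from the TCP to the grasp point, in m); z points along the fingers, y is the line along which they close (so a half turn about z gives the same grasp; the last joint's range is limited). The gripper opens to 85 mm and grips with 20 to 120 N. Pads are 22 mm wide; open, the fingers measure 114 mm over their backs; the gripper's body (76 mm by 85 mm) begins 54 mm behind the grasp point. The pads swing forward as they close: fully open they stand 13 mm farther back than shut.
Start: joints at [-1.213, 0.241, 0.005, 1.335, 0, 1.571], TCP at [0.175, -0.468, 0.2] pointing down, gripper open.
Joint ranges: [-2.72, 2.72], [-1.05, 1.87], [-1.09, 1.28], [-1.99, 2.15], [-1.42, 1.44], [-3.14, 3.14]. Speed limits (rad/s): [2.79, 2.79, 3.14, 3.14, 3.14, 3.14].

### API

Orientations are given as a unit quaternion [x, y, z, w].
In Python, from workcell import bot gives the robot as it stands.
- The arm moves only by the shell command python3 -m creep 'ROWS'. ROWS is JSON, one flat list of numbers, 5 for each row, row after row: the shift along the world's x, y, z in m, then the turn about the world's z in rad, then the finger opening in m, from 0 to 0.0854. In form: [x, y, z, twist, claw, x, y, z, twist, claw, ...]. A call has 1 to 10 rows; each row is the pose to reach, as a shift and turn from the pose commanded when the call began; what a row does not reach only later rows make up. A row lasts 1/12 s, in which the tool goes at most 41.7 mm and 7.16 degrees, less where a joint would pass 70% of its speed; a pose out of reach is approached as far as the arm can. A call with a gripper value outside its range is refused whole. The fingers move at their own pace and stop on an object; the grip force is fixed at half the most. Time passes only in rows, so rows that repeat a pose let the fingers close. It gives the time, the measured TCP pose, the force, the opening and the grip force at its end, in the units of the state.
- bot.get_obs(): the state, without advancing time (a new reading comes with each control period).
- bot.camera(name): name is "scene" or "top" or "wrist"; returns a dict with "pixels" (480x640x3 uint8, red, green, blue), "camera_matrix" (3x3 intrinsics, pixels), "extrinsics" (4x4, takes a point from world to camera coordinates); the wrist camera has in their place "T_tool_cam" (4x4, takes a point from camera to tool coordinates, whose origin is the TCP and whose axes are the flange's). Camera axes: x right, y down, z forward; pixel columns grow to the right and rows downward; lengths in m; the calibration is good to about 2 mm. A picture is of the moment at which its call begins: read the wrist's pose just before it. There is no depth.
- bot.job_done(): hands the job in; it is judged then, once.
Trained networks look in the newest picture that a camera, given by its name, has taken for a name from the list of things; names that differ only in an ending like _2 or _b are one class to them, and where a whole thing is asked for, a point or a joint stands for the part that bears it (a point fixed in the world has none). Each returns a list of dicts, best first, with "score" (0 to 1); they miss things now and then, are a little off and sometimes report something else, mostly with a low value. They report only what shows in the picture. A call takes as long as a camera call. They do not tell look-alikes from the thing itself.
- bot.look_for(camera, thing): "centre" ([column, row] as shares, 0 to 1, of the picture: columns of its width, rows of its height, amid what is visible of it).
- bot.place_of(camera, thing): "centre" ([column, row] as shares, 0 to 1, of the picture: columns of its width, rows of its height: a listed point, or the origin of a listed thing).
The state is a dict: "clock": time; "joint_pos": joint angles; "joint_vel": joint speeds; "tau": joint torques, N m; "eef_pos": TCP position; "tool_rot": TCP orientation; "ft_force": force on the tool from outside, world axes, zero at the start; "ft_torque": the same for the moment, N m; "grip_width": finger opening in m; "grasp_force": force on a finger pad.
Only numpy, scipy, OpenCV 4.12 (cv2) and the standard library are available. Lean on these libraries where they do the work, as an engineer would, in place of code of your own. Each camera call takes 0.05 s, during which the arm holds its last target. There are 200 camera calls.

## Working session

There is one attempt and no reset: what is moved stays moved. The work goes in short steps, Python scripts to look and compute and a shell command to move; the robot and the scene stay as the last step left them, time stands still between calls to the robot, and variables do not carry over. Pictures are saved under pics/ and viewed, at most 10 in all, crops included, and the job is handed in when it is done.

```bash
mkdir -p pics; cat > h.py <<'E'
import numpy as np, cv2
from workcell import bot
def cams():
    return {n:bot.camera(n) for n in("scene","top")}
def ray(c,px):
    K=np.array(c["camera_matrix"]);E=np.array(c["extrinsics"])
    d=E[:3,:3].T@np.linalg.solve(K,[px[0],px[1],1]);o=-E[:3,:3].T@E[:3,3]
    return o,d/np.linalg.norm(d)
def atz(c,px,z):
    o,d=ray(c,px);return o+d*(z-o[2])/d[2]
def proj(c,p):
    K=np.array(c["camera_matrix"]);E=np.array(c["extrinsics"])
    q=K@(E[:3,:3]@np.array(p)+E[:3,3]);return q[:2]/q[2]
Z=dict(slicer=0,toggle_tip=None,toggle_pivot=.105,cheese=.068,carriage_knob=.1335,dial_grip=.133,dial_pointer=.133,board_top=.02,board=0,plate=0,mug=0,jar=0,bowl=0)
E
python3 - <<'E'
from h import *
C=cams()
for n,c in C.items():
    cv2.imwrite(f"pics/{n}0.png",c["pixels"][:,:,::-1])
    for t,z in Z.items():
        for r in bot.place_of(n,t)[:3]:
            px=np.array(r["centre"])*[640,480]
            print(n,t,round(r["score"],2),px.round(),atz(c,px,z if z is not None else .18).round(3))
print(bot.get_obs()["eef_pos"],bot.get_obs()["tool_rot"])
E
```

```text
scene slicer 0.89 [307. 265.] [ 0.535 -0.025  0.   ]
scene slicer 0.5 [275. 373.] [ 0.808 -0.05   0.   ]
scene toggle_tip 0.81 [319. 270.] [0.637 0.022 0.18 ]
scene toggle_pivot 0.78 [336. 289.] [0.638 0.059 0.105]
scene toggle_pivot 0.44 [319. 266.] [0.59  0.013 0.105]
scene toggle_pivot 0.33 [273. 372.] [ 0.836 -0.037  0.105]
scene cheese 0.88 [249. 170.] [ 0.319 -0.213  0.068]
scene cheese 0.79 [411. 195.] [0.337 0.204 0.068]
scene cheese 0.77 [293. 224.] [ 0.467 -0.07   0.068]
scene carriage_knob 0.7 [340. 220.] [0.48  0.045 0.133]
scene carriage_knob 0.36 [231. 267.] [ 0.635 -0.169  0.133]
scene carriage_knob 0.25 [463. 346.] [0.737 0.322 0.133]
scene dial_grip 0.89 [247. 259.] [ 0.61  -0.141  0.133]
scene dial_pointer 0.83 [230. 265.] [ 0.63  -0.173  0.133]
scene board_top 0.78 [171. 217.] [ 0.461 -0.388  0.02 ]
scene board 0.6 [174. 221.] [ 0.459 -0.387  0.   ]
scene plate 0.78 [473. 254.] [0.443 0.373 0.   ]
scene mug 0.73 [464. 347.] [0.686 0.353 0.   ]
scene jar 0.89 [159. 318.] [ 0.722 -0.34   0.   ]
scene jar 0.17 [464. 345.] [0.682 0.353 0.   ]
scene bowl 0.72 [270. 373.
[... 559 characters left out ...]
 0.97 [394. 190.] [ 0.63  -0.173  0.133]
top dial_pointer 0.56 [332. 237.] [ 0.522 -0.028  0.133]
top dial_pointer 0.32 [341. 132.] [ 0.769 -0.051  0.133]
top board_top 0.73 [474. 266.] [ 0.455 -0.391  0.02 ]
top board 0.88 [468. 261.] [ 0.468 -0.381  0.   ]
top plate 0.74 [177. 270.] [ 0.45   0.375 -0.   ]
top plate 0.38 [474. 264.] [ 0.458 -0.397  0.   ]
top mug 0.51 [341. 133.] [ 0.811 -0.056  0.   ]
top jar 0.61 [451. 166.] [ 0.72  -0.345  0.   ]
top jar 0.59 [469. 263.] [ 0.463 -0.384  0.   ]
top bowl 0.73 [342. 134.] [ 0.808 -0.059  0.   ]
top bowl 0.31 [468. 259.] [ 0.474 -0.381  0.   ]
[ 0.17512203 -0.46833983  0.20031013] [9.84038966e-01 1.77953120e-01 2.74226003e-06 1.41989876e-05]
```

View pics/scene0.png

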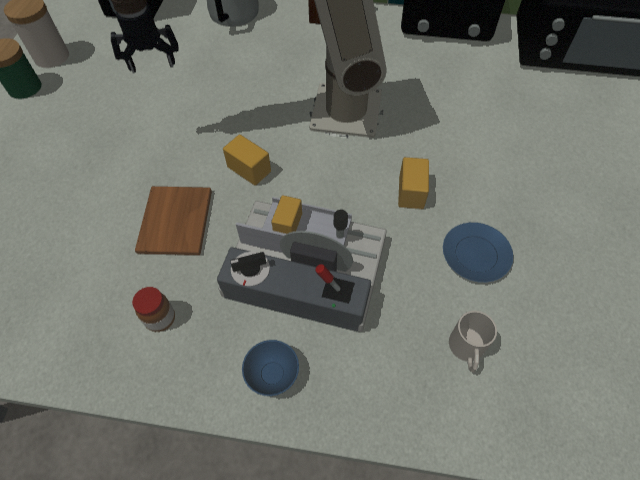

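View pics/top0.png

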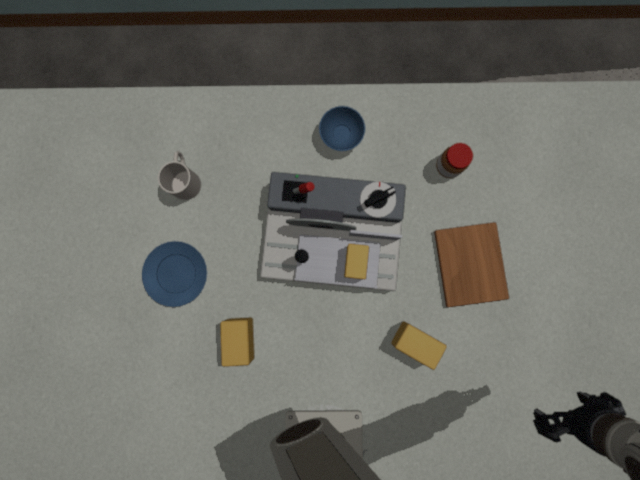

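The scene picture looks back at the robot. The cheese on the carriage is at (288,213) and the two look-alikes are on the counter. The board (175,220) is on the robot's right. The lever (325,272) leans to the robot's right, and the knob is at (340,220). The top view agrees: cheese (356,262), knob (301,256), dial (378,199), board (472,264).

```bash
cat > m.py <<'E'
from h import *
from scipy.optimize import least_squares
C=cams(); obs=[]
L=dict(slicer=(0,0,0),toggle_pivot=(.09,.1,.105),dial_grip=(.09,-.1,.133),toggle_tip=(.09,.0592,.1796))
for n in C:
    for t in L:
        r=bot.place_of(n,t)
        if r: obs.append((n,t,np.array(r[0]["centre"])*[640,480]))
def W(p,q):
    c,s=np.cos(p[2]),np.sin(p[2]);return np.array([p[0]+c*q[0]-s*q[1],p[1]+s*q[0]+c*q[1],q[2]])
f=lambda p:np.concatenate([proj(C[n],W(p,L[t]))-px for n,t,px in obs])
s=least_squares(f,[.533,-.03,-.115],loss="soft_l1",f_scale=2);p=s.x
print("slicer",p.round(4),"res",f(p).round(1))
inv=lambda w:np.array([[np.cos(p[2]),np.sin(p[2])],[-np.sin(p[2]),np.cos(p[2])]])@(w[:2]-p[:2])
# coloured top faces
for n,near,z in(("top",(356,262),.128),("top",(472,264),.02),("scene",(288,210),.128),("scene",(175,220),.02)):
    hsv=cv2.cvtColor(C[n]["pixels"],cv2.COLOR_RGB2HSV)
    m=cv2.inRange(hsv,(17,110,120),(32,255,255)) if z>.1 else cv2.inRange(hsv,(3,80,50),(16,255,255))
    k,lab=cv2.connectedComponents(m); l=lab[near[1],near[0]]
    cs,_=cv2.findContours((lab==l).astype(np.uint8),cv2.RETR_EXTERNAL,cv2.CHAIN_APPROX_NONE)
    pts=np.array([atz(C[n],q[0],z)[:2] for q in max(cs,key=len)],np.float32)
    rc=cv2.minAreaRect(pts*1000); print(n,l,"rect mm",np.round(rc[0]),np.round(rc[1]),round(rc[2],1),"slicer",inv(np.array(rc[0])/1000).round(3))
for t,z in(("carriage_knob",.1335),("dial_pointer",.133),("cheese",.068)):
    for n in C:
        for r in bot.place_of(n,t):
            w=atz(C[n],np.array(r["centre"])*[640,480],z)
            if r["score"]>.5: print(n,t,w.round(3),"slicer",inv(w).round(3))
for nm,q in(("toggle start",(.09,.015,0)),("toggle end",(.09,.1,0)),("knob start",(-.065,.02,0)),("knob home",(-.065,.135,0)),("dial",(.09,-.1,0))): print(nm,W(p,q).round(4))
E
python3 m.py
```

```text
slicer [ 0.5339 -0.0286 -0.0935] res [-1.2 -2.9  1.2 -0.9  0.6 -0.  -0.5  0.9  1.6  0.2  0.7 -1.9 -0.6  0.7
 -1.4 -1. ]
top 1 rect mm [466. -84.] [46. 77.] 83.8 slicer [-0.062 -0.061]
top 24 rect mm [ 459. -382.] [198. 160.] 7.2 slicer [-0.042 -0.359]
scene 24 rect mm [469. -82.] [47. 78.] 83.2 slicer [-0.059 -0.059]
scene 17 rect mm [ 465. -379.] [204. 162.] 7.2 slicer [-0.036 -0.355]
scene carriage_knob [0.476 0.042 0.133] slicer [-0.064  0.065]
top carriage_knob [0.482 0.041 0.133] slicer [-0.058  0.064]
scene dial_pointer [ 0.632 -0.173  0.133] slicer [ 0.111 -0.134]
top dial_pointer [ 0.634 -0.175  0.133] slicer [ 0.113 -0.137]
scene cheese [ 0.323 -0.209  0.068] slicer [-0.193 -0.199]
scene cheese [0.343 0.202 0.068] slicer [-0.211  0.212]
scene cheese [ 0.471 -0.08   0.068] slicer [-0.058 -0.057]
top cheese [ 0.46  -0.078  0.068] slicer [-0.069 -0.056]
top cheese [ 0.266 -0.231  0.068] slicer [-0.248 -0.226]
top cheese [0.285 0.189 0.068] slicer [-0.268  0.194]
toggle start [ 0.6249 -0.0221  0.    ]
toggle end [0.6328 0.0625 0.    ]
knob start [ 0.471  -0.0026  0.    ]
knob home [0.4818 0.1119 0.    ]
dial [ 0.6142 -0.1366  0.    ]
```

```bash
python3 -m creep '[0,0,0.04,-0.1,0.0, 0,0,0.08,-0.2,0.0, 0.2,0.2,0.08,-0.3,0, 0.2,0.2,0.08,-0.4,0, 0.2,0.2,0.08,-0.46,0, 0.2,0.2,0.08,-0.46,0, 0.2,0.2,0.08,-0.46,0, 0.2,0.2,0.08,-0.46,0, 0.2,0.2,0.08,-0.46,0, 0.2,0.2,0.08,-0.46,0]'
python3 -m creep '[0.25,0.245,0,0,0, 0.25,0.245,0,0,0, 0.25,0.245,0,0,0, 0.25,0.245,0,0,0, 0.25,0.245,0,0,0, 0.25,0.245,0,0,0, 0.25,0.245,0,0,0, 0.25,0.245,0,0,0, 0.25,0.245,0,0,0, 0.25,0.245,0,0,0]'
```

```text
clock: 3.03
eef_pos: [0.3786, -0.2644, 0.2803]
tool_rot: [0.999, -0.047, 0.001, -0.001]
ft_force: [0.4, -0.6, -0.5]
grip_width: -0.0
grasp_force: 0.0
clock: 3.87
eef_pos: [0.6259, -0.0388, 0.2782]
tool_rot: [0.999, -0.034, -0.001, -0.007]
ft_force: [-0.5, -0.2, 0.1]
grip_width: -0.0002
grasp_force: 0.0
```

```bash
python3 -m creep '[0,0,0,0,0, 0,0,0,0,0, 0,0,-0.04,0,0, 0,0,-0.08,0,0, 0,0,-0.12,0,0, 0,0,-0.123,0,0, 0,0,-0.123,0,0]'
python3 - <<'E'
from h import *
c=bot.camera("scene");cv2.imwrite("pics/s1.png",cv2.resize(c["pixels"][180:360,180:420,::-1],None,fx=3,fy=3,interpolation=3))
E
```

```text
clock: 4.45
eef_pos: [0.6205, -0.0414, 0.1553]
tool_rot: [0.999, -0.037, -0.003, -0.007]
ft_force: [0.3, 0.6, 1.6]
grip_width: -0.0001
grasp_force: 0.0
```

View pics/s1.png

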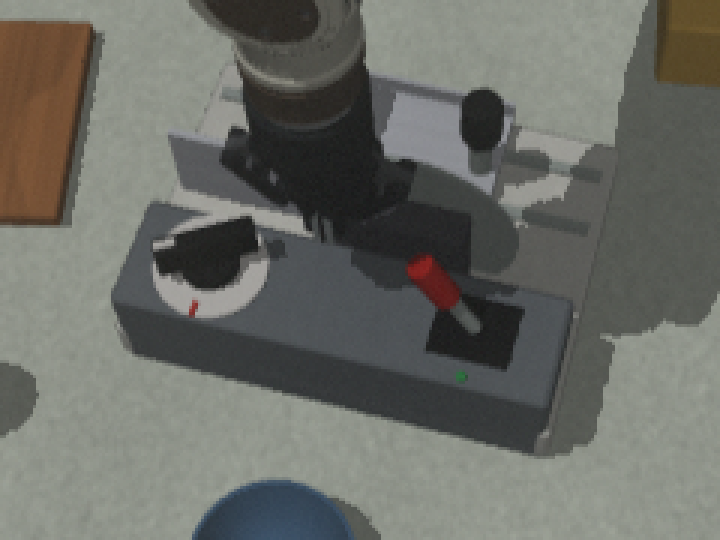

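The fingers (320,230) are over the housing between the dial and the red lever (425,270), clear of the blade. I'll push the lever to the left.

```bash
python3 -m creep '[0.004,0.02,0,0,0, 0.005,0.035,0,0,0, 0.006,0.045,0,0,0, 0.007,0.055,0,0,0, 0.008,0.065,0,0,0, 0.009,0.075,0,0,0, 0.01,0.085,0,0,0, 0.01,0.095,0,0,0, 0.011,0.105,0,0,0, 0.011,0.105,0,0,0]'
python3 -m creep '[0,-0.03,0,0,0, 0,-0.06,0.02,0,0, 0,-0.06,0.06,0,0, 0,-0.06,0.1,0,0, 0,-0.06,0.12,0,0, 0,-0.06,0.12,0,0]'
python3 - <<'E'
from h import *
c=bot.camera("scene");cv2.imwrite("pics/s2.png",cv2.resize(c["pixels"][180:360,180:420,::-1],None,fx=3,fy=3,interpolation=3))
E
```

```text
clock: 5.33
eef_pos: [0.6348, 0.0173, 0.1572]
tool_rot: [1.0, 0.002, -0.001, -0.024]
ft_force: [-0.5, 1.0, -0.1]
grip_width: -0.0
grasp_force: 0.0
clock: 5.83
eef_pos: [0.6372, -0.0439, 0.2843]
tool_rot: [1.0, 0.001, 0.005, -0.023]
ft_force: [0.3, 0.7, 0.2]
grip_width: 0.0
grasp_force: 0.0
```

View pics/s2.png

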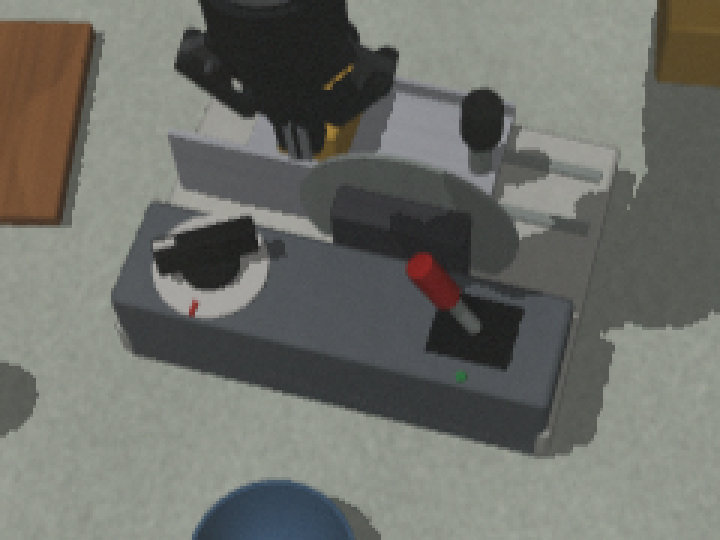

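The lever still leans right at (425,265). The tool stopped about 47 mm short of its target, so I'll check why.

```bash
python3 -m creep '[0,0,0,0,0,0,0,0,0,0]'; python3 -c "
from h import *
o=bot.get_obs();print(o['joint_pos'],o['joint_vel'],o['eef_pos'],o['tool_rot'])"
```

```text
clock: 6.05
eef_pos: [0.6341, -0.0431, 0.2757]
tool_rot: [1.0, 0.001, -0.002, -0.024]
ft_force: [-0.1, 0.6, 0.1]
grip_width: 0.0003
grasp_force: 0.0
[-0.09251951  0.53231613  0.62833494  1.67564245  0.04690966  3.04631617] [ 0.00088003  0.0070248  -0.01282931  0.00241636  0.00139614 -0.00011334] [ 0.63408129 -0.04307995  0.27571613] [ 0.9997144   0.00127458 -0.00219408 -0.02376285]
```

The last joint is near its end stop. A half turn of the tool gives the same grasp with joint 6 near 0.

```bash
python3 -m creep '[0,0,0,0.12,0, 0,0,0,0.24,0, 0,0,0,0.36,0, 0,0,0,0.48,0, 0,0,0,0.6,0, 0,0,0,0.72,0, 0,0,0,0.84,0, 0,0,0,0.96,0, 0,0,0,1.08,0, 0,0,0,1.2,0]'
python3 -m creep '[0,0,0,0.12,0, 0,0,0,0.24,0, 0,0,0,0.36,0, 0,0,0,0.48,0, 0,0,0,0.6,0, 0,0,0,0.72,0, 0,0,0,0.84,0, 0,0,0,0.96,0, 0,0,0,1.08,0, 0,0,0,1.2,0]'
python3 -m creep '[0,0,0,0.12,0, 0,0,0,0.24,0, 0,0,0,0.36,0, 0,0,0,0.48,0, 0,0,0,0.6,0, 0,0,0,0.64,0,0,0,0,0.64,0]'; python3 -c "
from h import *
o=bot.get_obs();print(o['joint_pos'],o['eef_pos'],o['tool_rot'])"
```

```text
clock: 6.88
eef_pos: [0.6339, -0.0429, 0.2751]
tool_rot: [0.823, 0.568, -0.016, -0.02]
ft_force: [0.5, -0.4, -1.0]
grip_width: -0.0002
grasp_force: 0.0
clock: 7.72
eef_pos: [0.6339, -0.0429, 0.2751]
tool_rot: [0.358, 0.933, -0.023, -0.01]
ft_force: [-1.7, 0.5, 0.7]
grip_width: 0.0001
grasp_force: 0.0
clock: 8.3
eef_pos: [0.6338, -0.0429, 0.2754]
tool_rot: [0.049, 0.999, -0.024, -0.002]
ft_force: [0.0, 0.2, 0.3]
grip_width: -0.0002
grasp_force: 0.0
[-0.04262531  0.52722548  0.61922953  1.66778652 -0.04735457  0.05552853] [ 0.63378373 -0.04288018  0.27541916] [ 0.04898436  0.99851581 -0.02369059 -0.00233958]
```

```bash
python3 -m creep '[-0.009,0,-0.03,0,0, -0.009,0,-0.06,0,0, -0.009,0,-0.09,0,0, -0.009,0,-0.118,0,0, -0.009,0,-0.118,0,0,-0.009,0,-0.118,0,0]'
python3 -m creep '[0.002,0.02,0,0,0, 0.004,0.04,0,0,0, 0.005,0.05,0,0,0, 0.006,0.06,0,0,0, 0.007,0.07,0,0,0, 0.008,0.08,0,0,0, 0.009,0.09,0,0,0, 0.01,0.1,0,0,0, 0.011,0.11,0,0,0, 0.011,0.11,0,0,0]'
python3 -m creep '[0,-0.03,0,0,0, 0,-0.06,0.02,0,0, 0,-0.06,0.06,0,0, 0,-0.06,0.1,0,0, 0,-0.06,0.12,0,0, 0,-0.06,0.12,0,0]'
python3 - <<'E'
from h import *
c=bot.camera("scene");cv2.imwrite("pics/s3.png",cv2.resize(c["pixels"][180:360,180:420,::-1],None,fx=3,fy=3,interpolation=3))
E
```

```text
clock: 8.8
eef_pos: [0.6236, -0.0429, 0.1569]
tool_rot: [0.05, 0.998, -0.024, -0.004]
ft_force: [0.1, -0.3, 1.2]
grip_width: -0.0001
grasp_force: 0.0
clock: 9.63
eef_pos: [0.6369, 0.0691, 0.1592]
tool_rot: [0.048, 0.999, -0.023, -0.001]
ft_force: [-0.7, -0.1, 0.2]
grip_width: -0.0
grasp_force: 0.0
clock: 10.13
eef_pos: [0.6392, 0.0062, 0.2864]
tool_rot: [0.05, 0.998, -0.023, 0.005]
ft_force: [-0.4, 0.5, 1.3]
grip_width: -0.0002
grasp_force: 0.0
```

View pics/s3.png

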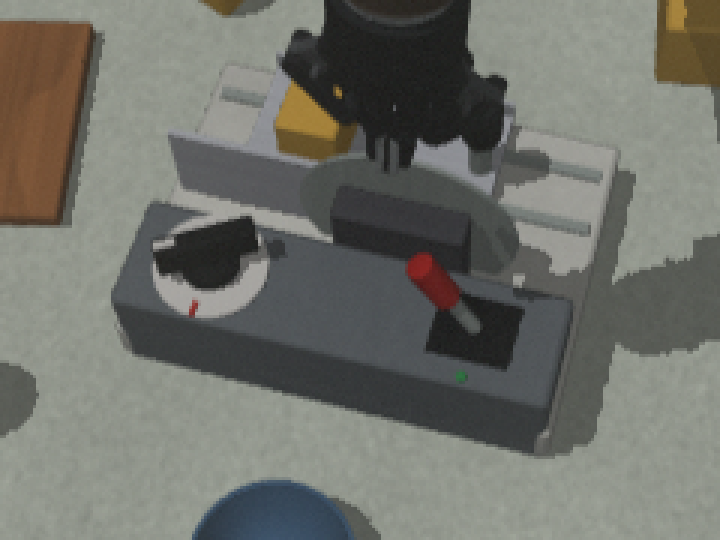

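```bash
python3 -c "
from h import *
o=bot.get_obs();C=cams();p=o['eef_pos'];print(p)
for n in C:
  print(n,'tcp px',proj(C[n],p).round(1))
  for t in('toggle_tip','toggle_pivot'):
    for r in bot.place_of(n,t)[:2]:print(n,t,r['score'],np.array(r['centre'])*[640,480])
a=ray(C['scene'],[321.5,270.]);b=ray(C['top'],[310,188])
print(a,b)
cv2.imwrite('pics/t4.png',cv2.resize(C['top']['pixels'][140:300,230:430,::-1],None,fx=3,fy=3,interpolation=3))
"
```

```text
[0.63840678 0.0064226  0.28320981]
scene tcp px [309.8 242.7]
scene toggle_tip 0.52 [323.328 268.32 ]
scene toggle_pivot 0.78 [338.112 290.016]
top tcp px [315.1 172. ]
(array([1.11542386, 0.10891119, 1.09016084]), array([-0.46347355, -0.07891481, -0.88258978])) (array([ 0.43094665, -0.01665923,  1.14556495]), array([ 0.19904827,  0.03793505, -0.97925519]))
```

View pics/t4.png

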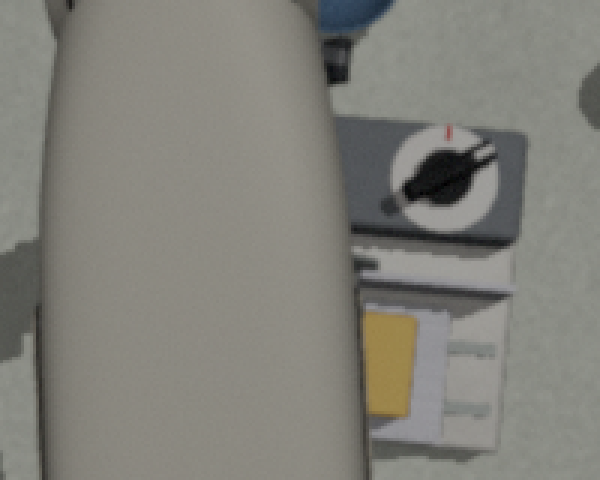

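```bash
cat > tg.py <<'E'
from h import *
o=bot.get_obs();c=bot.camera("scene");p=o['eef_pos']
print(p.round(4),'tcp px',proj(c,p).round(1))
for t in('toggle_tip','toggle_pivot'):
  print(t,[(round(r['score'],2),(np.array(r['centre'])*[640,480]).round(1)) for r in bot.place_of("scene",t)[:2]])
m=cv2.inRange(cv2.cvtColor(c["pixels"],cv2.COLOR_RGB2HSV),(0,150,60),(6,255,255))|cv2.inRange(cv2.cvtColor(c["pixels"],cv2.COLOR_RGB2HSV),(172,150,60),(180,255,255))
y,x=np.nonzero(m[240:310,295:370]);print("red px",len(x), x.mean()+295 if len(x) else 0,y.mean()+240 if len(x) else 0)
for a in(-.5,0,.5):
  w=np.array([.5339+.0896+(.1+.0625*np.sin(a))*.098,-.0286-.0088+(.1+.0625*np.sin(a))*.995,.105+.0625*np.cos(a)]);print(a,proj(c,w).round(0))
cv2.imwrite("pics/tg%d.png"%(o['clock']*100),cv2.resize(c["pixels"][180:360,180:420,::-1],None,fx=3,fy=3,interpolation=3))
E
python3 -m creep '[-0.005,-0.03,0,0,0, -0.014,-0.048,-0.02,0,0, -0.016,-0.049,-0.06,0,0, -0.016,-0.049,-0.095,0,0, -0.016,-0.049,-0.13,0,0, -0.016,-0.049,-0.13,0,0,-0.016,-0.049,-0.13,0,0]'
python3 -m creep '[0.002,0.02,0,0,0, 0.003,0.03,0,0,0, 0.004,0.04,0,0,0, 0.005,0.05,0,0,0, 0.006,0.06,0,0,0,0.006,0.06,0,0,0]'
python3 tg.py; ls pics
```

```text
clock: 11.07
eef_pos: [0.6183, -0.0419, 0.1468]
tool_rot: [0.049, 0.998, -0.024, -0.004]
ft_force: [0.4, -0.3, 0.7]
grip_width: -0.0001
grasp_force: 0.0
clock: 11.57
eef_pos: [0.6279, 0.0194, 0.1513]
tool_rot: [0.048, 0.999, -0.024, 0.001]
ft_force: [0.1, -1.5, 1.6]
grip_width: 0.0
grasp_force: 1.0
[0.6279 0.0194 0.1513] tcp px [318.4 271.9]
toggle_tip [(0.54, array([320.7, 267.7])), (0.15, array([155.4, 320.5]))]
toggle_pivot [(0.9, array([337.7, 288.2]))]
red px 148 325.1689189189189 274.56081081081084
-0.5 [324. 272.]
0 [339. 273.]
0.5 [353. 278.]
s1.png
s2.png
s3.png
scene0.png
t4.png
tg1156.png
top0.png
```

```bash
python3 -m creep '[0.001,0.01,0,0,0, 0.002,0.02,0,0,0,0.002,0.02,0,0,0]'; python3 tg.py|grep red
python3 -m creep '[0.001,0.01,0,0,0, 0.002,0.02,0,0,0,0.002,0.02,0,0,0]'; python3 tg.py|grep red
python3 -m creep '[0.001,0.01,0,0,0, 0.001,0.01,0,0,0,0.001,0.01,0,0,0]'; python3 tg.py
```

```text
clock: 11.97
eef_pos: [0.6301, 0.0365, 0.1564]
tool_rot: [0.05, 0.998, -0.025, 0.003]
ft_force: [-8.8, -5.6, 25.2]
grip_width: -0.0003
grasp_force: 13.1
red px 124 330.75 275.16129032258067
clock: 12.37
eef_pos: [0.6328, 0.06, 0.1588]
tool_rot: [0.049, 0.999, -0.022, 0.005]
ft_force: [-9.6, 1.4, 34.3]
grip_width: -0.0001
grasp_force: 17.0
red px 105 338.3809523809524 276.9142857142857
clock: 12.77
eef_pos: [0.634, 0.0703, 0.1585]
tool_rot: [0.049, 0.999, -0.021, 0.005]
ft_force: [-8.6, 3.4, 31.2]
grip_width: 0.0001
grasp_force: 16.0
[0.634  0.0703 0.1585] tcp px [342.4 276.3]
toggle_tip []
toggle_pivot [(0.78, array([338.3, 287.9]))]
red px 102 341.421568627451 277.6666666666667
-0.5 [324. 272.]
0 [339. 273.]
0.5 [353. 278.]
```

```bash
ls -t pics|head -1; cp pics/$(ls -t pics|head -1) pics/now.png
```

```text
tg1276.png
```

View pics/now.png

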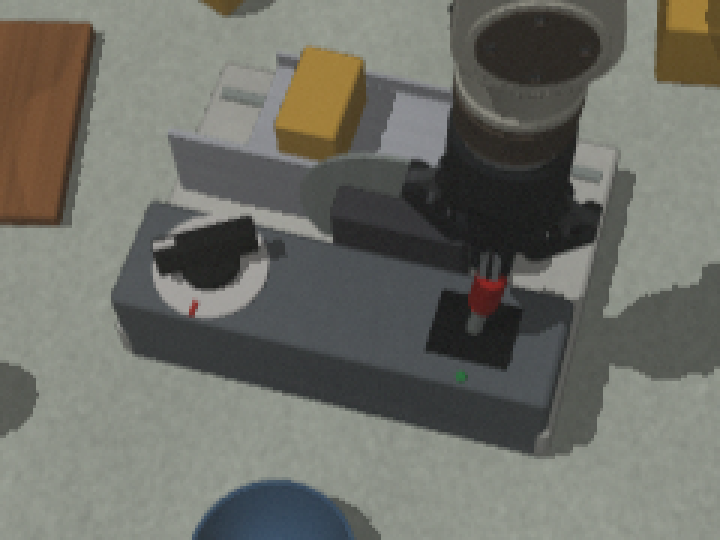

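The finger tips are riding on the end of the red cap at (487,285), so the lever is just past upright. Last time my sideways retreat dragged it back. I'll push further left and then go straight up.

```bash
python3 -m creep '[0.001,0.01,0,0,0, 0.002,0.02,0,0,0, 0.003,0.03,0,0,0,0.003,0.03,0,0,0]'; python3 tg.py|grep red
python3 -m creep '[0,0.01,0.03,0,0, 0,0.01,0.06,0,0, 0,0.01,0.1,0,0,0,0.01,0.12,0,0,0,0.01,0.12,0,0]'; python3 tg.py
```

```text
clock: 13.25
eef_pos: [0.6364, 0.1009, 0.1518]
tool_rot: [0.048, 0.999, -0.022, 0.002]
ft_force: [0.3, 6.0, 12.0]
grip_width: -0.0
grasp_force: 6.4
red px 129 351.3178294573643 281.06976744186045
clock: 13.82
eef_pos: [0.6367, 0.1081, 0.275]
tool_rot: [0.05, 0.999, -0.023, 0.004]
ft_force: [-0.2, 0.2, 0.4]
grip_width: 0.0
grasp_force: 0.0
[0.6367 0.1081 0.275 ] tcp px [364.2 251.3]
toggle_tip [(0.62, array([354.6, 276.1])), (0.42, array([303.3, 264.8]))]
toggle_pivot [(0.56, array([337.4, 288.4])), (0.5, array([305.1, 265.8]))]
red px 158 352.62025316455697 279.753164556962
-0.5 [324. 272.]
0 [339. 273.]
0.5 [353. 278.]
```

The lever is now off: red at (353,280), as predicted for +0.5. The tips seemed to sit higher than the TCP says, so I'll probe the housing top (z 0.100) to check tip height.

```bash
python3 -m creep '[-0.005,-0.04,0,0,0, -0.01,-0.08,0,0,0, -0.012,-0.12,0,0,0, -0.014,-0.135,-0.03,0,0, -0.014,-0.135,-0.07,0,0, -0.014,-0.135,-0.11,0,0, -0.014,-0.135,-0.15,0,0, -0.014,-0.135,-0.16,0,0, -0.014,-0.135,-0.16,0,0]'
python3 -m creep '[0,0,-0.005,0,0,0,0,-0.01,0,0,0,0,-0.01,0,0]'
python3 -m creep '[0,0,-0.004,0,0,0,0,-0.004,0,0,0,0,-0.004,0,0]'
```

```text
clock: 14.72
eef_pos: [0.6158, -0.0272, 0.1034]
tool_rot: [0.049, 0.998, -0.024, -0.007]
ft_force: [0.0, 0.0, -0.4]
grip_width: -0.0001
grasp_force: 0.0
clock: 14.97
eef_pos: [0.6222, -0.0269, 0.1008]
tool_rot: [0.049, 0.999, -0.024, 0.001]
ft_force: [-0.1, -0.0, -0.5]
grip_width: 0.0003
grasp_force: 0.0
clock: 15.22
eef_pos: [0.6213, -0.0269, 0.0962]
tool_rot: [0.049, 0.999, -0.024, 0.0]
ft_force: [0.3, 0.0, 0.2]
grip_width: 0.0004
grasp_force: 0.0
```

```bash
python3 -m creep '[0,0,-0.004,0,0,0,0,-0.008,0,0,0,0,-0.008,0,0]'
python3 -m creep '[0,0,-0.004,0,0,0,0,-0.008,0,0,0,0,-0.008,0,0]'
```

```text
clock: 15.47
eef_pos: [0.6201, -0.027, 0.0864]
tool_rot: [0.049, 0.998, -0.024, -0.001]
ft_force: [-0.2, -0.9, -0.8]
grip_width: -0.0001
grasp_force: 0.0
clock: 15.72
eef_pos: [0.62, -0.027, 0.0781]
tool_rot: [0.049, 0.998, -0.024, -0.001]
ft_force: [-0.1, 0.3, -0.1]
grip_width: 0.0002
grasp_force: 0.0
```

```bash
python3 -m creep '[0,0,-0.003,0,0,0,0,-0.006,0,0,0,0,-0.006,0,0]'; python3 -m creep '[0,0,-0.002,0,0,0,0,-0.004,0,0,0,0,-0.004,0,0]'
python3 - <<'E'
from h import *
o=bot.get_obs();c=bot.camera("scene");print(o['eef_pos'],proj(c,o['eef_pos']))
cv2.imwrite("pics/p.png",cv2.resize(c["pixels"][180:360,180:420,::-1],None,fx=3,fy=3,interpolation=3))
E
```

```text
clock: 15.97
eef_pos: [0.6203, -0.027, 0.0726]
tool_rot: [0.049, 0.998, -0.024, -0.001]
ft_force: [0.3, 0.2, 0.8]
grip_width: 0.0002
grasp_force: 0.0
clock: 16.22
eef_pos: [0.621, -0.027, 0.0696]
tool_rot: [0.049, 0.998, -0.024, -0.0]
ft_force: [0.1, 0.7, 1.2]
grip_width: 0.0001
grasp_force: 0.0
[ 0.62096883 -0.02704349  0.06955792] [298.84721959 283.55349021]
```

View pics/p.png

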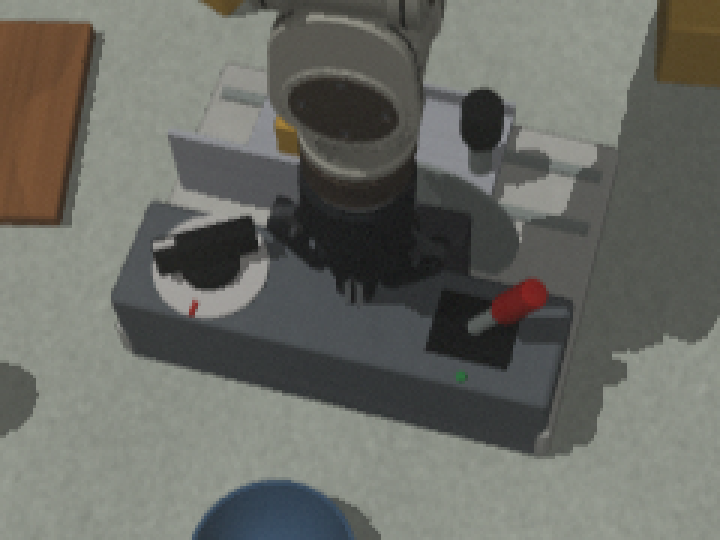

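The lever is off (520,300). The tips sit at about (355,300), higher than the reported TCP. I'll do one more probe step.

```bash
python3 -m creep '[0,0,-0.002,0,0,0,0,-0.004,0,0,0,0,-0.004,0,0]'; python3 -m creep '[0,0,-0.002,0,0,0,0,-0.004,0,0,0,0,-0.004,0,0]'; python3 -c "
from h import *
o=bot.get_obs();print(o['joint_pos'])"
```

```text
clock: 16.52
eef_pos: [0.6211, -0.027, 0.0692]
tool_rot: [0.049, 0.999, -0.024, 0.001]
ft_force: [-6.6, 0.9, 17.4]
grip_width: -0.0003
grasp_force: 8.6
clock: 16.77
eef_pos: [0.6212, -0.027, 0.069]
tool_rot: [0.049, 0.999, -0.024, 0.002]
ft_force: [-13.9, 1.7, 33.6]
grip_width: 0.0001
grasp_force: 16.9
[-0.01785936  0.55722385  0.13018206  1.14106854 -0.04751227  0.08074043]
```

Contact came at a reading of 0.069, so the true tip height is the reading plus 31 mm. I'll allow for that from here on. Next the cheese: up, over, open.

```bash
python3 -m creep '[0,0,0.04,0,0, 0,0,0.08,0,0, 0,0,0.12,0,0.02, 0,0,0.16,0,0.0854, 0,0,0.2,0,0.0854, -0.04,-0.014,0.2,0,0.0854, -0.08,-0.03,0.2,0,0.0854, -0.12,-0.045,0.2,0,0.0854, -0.154,-0.056,0.2,0,0.0854, -0.154,-0.056,0.2,0,0.0854]'
python3 -m creep '[0,0,0,0,0.0854,0,0,0,0,0.0854]'
python3 - <<'E'
from h import *
c=bot.camera("wrist");cv2.imwrite("pics/w.png",c["pixels"][:,:,::-1]);o=bot.get_obs()
print([ (round(r['score'],2),r['centre']) for r in bot.place_of("wrist","cheese")])
from scipy.spatial.transform import Rotation as R
T=np.array(c['T_tool_cam']);Rt=R.from_quat(o['tool_rot']).as_matrix()
hsv=cv2.cvtColor(c["pixels"],cv2.COLOR_RGB2HSV);m=cv2.inRange(hsv,(17,110,100),(32,255,255))
cs,_=cv2.findContours(m,cv2.RETR_EXTERNAL,cv2.CHAIN_APPROX_NONE);K=np.array(c['camera_matrix'])
for k in cs:
    if cv2.contourArea(k)<800: continue
    for dz in(0,.031):
        P=[]
        for q in k[:,0]:
            d=Rt@T[:3,:3]@np.linalg.solve(K,[*q,1]);og=Rt@T[:3,3]+o['eef_pos']+[0,0,dz]
            P.append((og+d*(.128-og[2])/d[2])[:2])
        rc=cv2.minAreaRect(np.array(P,np.float32)*1000);print(dz,np.round(rc[0]),np.round(rc[1]),rc[2])
print(T.round(3),o['eef_pos'],o['joint_pos'])
E
```

```text
clock: 17.6
eef_pos: [0.4587, -0.0841, 0.2608]
tool_rot: [0.051, 0.998, -0.024, -0.004]
ft_force: [-0.5, 1.0, 0.2]
grip_width: 0.085
grasp_force: 0.0
clock: 17.77
eef_pos: [0.4674, -0.0832, 0.262]
tool_rot: [0.05, 0.998, -0.024, 0.001]
ft_force: [0.6, -0.2, 0.3]
grip_width: 0.0852
grasp_force: 0.0
[(0.72, [0.5305, 0.4152])]
0 [464. -81.] [49. 84.] 83.33085632324219
0.031 [472. -82.] [53. 93.] 83.33086395263672
0 [ 316. -189.] [60. 17.] 64.62193298339844
0.031 [ 309. -202.] [66. 19.] 64.62193298339844
[[-0.001 -0.949 -0.316  0.082]
 [ 1.    -0.001 -0.001  0.001]
 [ 0.001 -0.316  0.949 -0.174]
 [ 0.     0.     0.     1.   ]] [ 0.46799604 -0.08301077  0.26180835] [-0.1424296   0.16773741  0.07124715  1.46895081 -0.04706926 -0.04382965]
```

View pics/w.png

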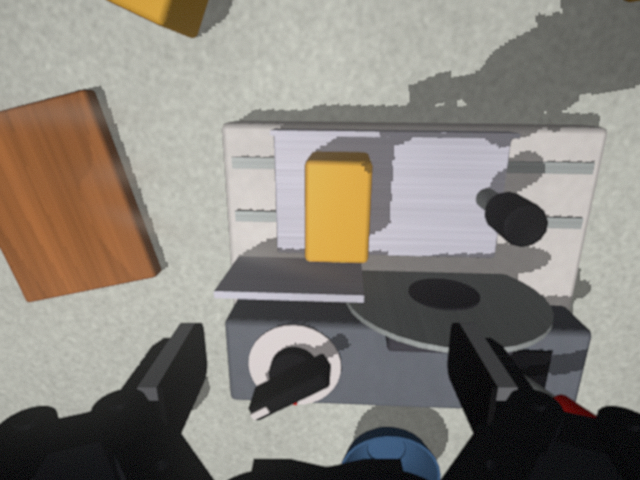

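The wrist view shows the cheese (338,207) centred between the open fingers, with the knob at (515,218) well clear. I'll descend to a reading of 0.060, which is safe with or without the offset, and grip.

```bash
python3 -m creep '[0,0,-0.04,0,0.0854, 0,0,-0.08,0,0.0854, 0,0,-0.12,0,0.0854, 0,0,-0.15,0,0.0854, 0,0,-0.17,0,0.0854, 0,0,-0.185,0,0.0854, 0,0,-0.195,0,0.0854, 0,0,-0.202,0,0.0854, 0,0,-0.202,0,0.0854]'
python3 -m creep '[0,0,0,0,0.07,0,0,0,0,0.06,0,0,0,0,0.055,0,0,0,0,0.05,0,0,0,0,0.045,0,0,0,0,0.04,0,0,0,0,0.03,0,0,0,0,0.03]'
```

```text
clock: 18.62
eef_pos: [0.4665, -0.0825, 0.0575]
tool_rot: [0.049, 0.999, -0.023, -0.002]
ft_force: [0.2, 0.1, 0.1]
grip_width: 0.0854
grasp_force: 0.0
clock: 19.28
eef_pos: [0.4679, -0.0832, 0.0609]
tool_rot: [0.05, 0.998, -0.024, 0.001]
ft_force: [-0.3, -0.0, 5.5]
grip_width: 0.0496
grasp_force: 61.1
```

```bash
python3 -m creep '[0,0,0.005,0,0.03,0,0,0.015,0,0.03,0,0,0.03,0,0.03,0,0,0.05,0,0.03,0,0,0.075,0,0.03,0,0,0.1,0,0.03,0,0,0.11,0,0.03,0,0,0.11,0,0.03]'
python3 -m creep '[0,-0.03,0,0,0.03,0,-0.06,0,0,0.03,0,-0.09,0,0,0.03,0,-0.12,0,0,0.03,0,-0.15,0,0,0.03,-0.002,-0.18,0,0,0.03,-0.003,-0.21,0,0,0.03,-0.004,-0.24,0,0,0.03,-0.005,-0.27,0,0,0.03,-0.005,-0.298,0,0,0.03]'
python3 -m creep '[0,0,0,0,0.03,0,0,0,0,0.03]'
python3 - <<'E'
from h import *
c=bot.camera("scene");o=bot.get_obs();print(o['eef_pos'],o['joint_pos'])
cv2.imwrite("pics/c.png",cv2.resize(c["pixels"][130:290,100:300,::-1],None,fx=4,fy=3.75,interpolation=3))
E
```

```text
clock: 19.95
eef_pos: [0.4686, -0.0833, 0.1724]
tool_rot: [0.049, 0.998, -0.024, 0.002]
ft_force: [0.6, 0.6, -3.5]
grip_width: 0.0489
grasp_force: 62.6
clock: 20.78
eef_pos: [0.4603, -0.382, 0.1674]
tool_rot: [0.05, 0.999, -0.023, -0.002]
ft_force: [0.4, 0.5, -2.5]
grip_width: 0.0497
grasp_force: 62.8
clock: 20.95
eef_pos: [0.4604, -0.3817, 0.167]
tool_rot: [0.051, 0.998, -0.022, -0.002]
ft_force: [-0.3, 0.9, -3.4]
grip_width: 0.0496
grasp_force: 63.3
[ 0.46056278 -0.38057942  0.16736875] [-0.66897805  0.42979658  0.18727897  1.3055525  -0.03861587 -0.56941038]
```

View pics/c.png

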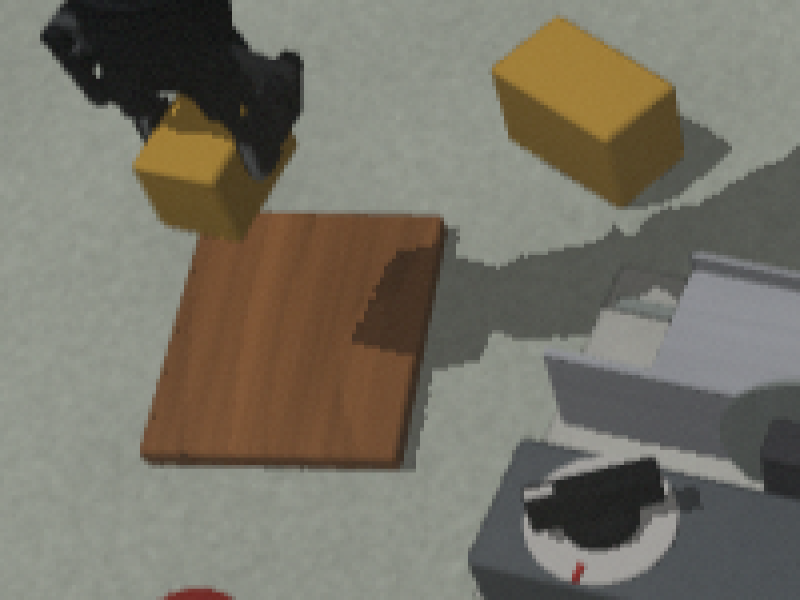

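The cheese is held upright, and the board centre is below it. I'll lower it.

```bash
python3 -m creep '[0,0,-0.03,0,0.03,0,0,-0.06,0,0.03,0,0,-0.09,0,0.03,0,0,-0.115,0,0.03,0,0,-0.13,0,0.03,0,0,-0.14,0,0.03,0,0,-0.146,0,0.03,0,0,-0.148,0,0.03,0,0,-0.148,0,0.03]'
python3 -m creep '[0,0,-0.002,0,0.03,0,0,-0.004,0,0.03,0,0,-0.004,0,0.03]'
```

```text
clock: 21.75
eef_pos: [0.4622, -0.3808, 0.0217]
tool_rot: [0.049, 0.999, -0.024, -0.0]
ft_force: [-0.1, -0.2, -1.6]
grip_width: 0.0493
grasp_force: 63.1
clock: 22.0
eef_pos: [0.4622, -0.3814, 0.018]
tool_rot: [0.049, 0.998, -0.024, 0.0]
ft_force: [-0.2, -1.2, -4.0]
grip_width: 0.0494
grasp_force: 63.1
```

```bash
python3 -m creep '[0,0,-0.002,0,0.03,0,0,-0.003,0,0.03,0,0,-0.003,0,0.03]';python3 -m creep '[0,0,-0.001,0,0.03,0,0,-0.002,0,0.03,0,0,-0.002,0,0.03]'
```

```text
clock: 22.25
eef_pos: [0.4616, -0.381, 0.0142]
tool_rot: [0.049, 0.998, -0.024, -0.001]
ft_force: [-0.1, -0.5, -2.3]
grip_width: 0.0493
grasp_force: 63.1
clock: 22.5
eef_pos: [0.4619, -0.3812, 0.0131]
tool_rot: [0.049, 0.998, -0.024, -0.0]
ft_force: [-0.8, 0.8, 2.3]
grip_width: 0.0496
grasp_force: 64.0
```

```bash
python3 -m creep '[0,0,0,0,0.055,0,0,0,0,0.0854,0,0,0,0,0.0854,0,0,0,0,0.0854,0,0,0.02,0,0.0854,0,0,0.05,0,0.0854,0,0,0.09,0,0.0854,0,0,0.13,0,0.0854,0,0,0.17,0,0.0854,0,0,0.2,0,0.0854]'
python3 -m creep '[0,0,0.02,0,0,0,0.04,0.02,0,0,0.002,0.08,0.02,0,0,0.004,0.12,0.02,0,0,0.006,0.16,0.02,0,0,0.007,0.2,0.02,0,0,0.008,0.24,0.02,0,0,0.009,0.28,0.02,0,0,0.009,0.32,0.02,0,0,0.009,0.36,0.02,0,0]'
python3 -m creep '[0,0.018,0,0,0,0,0.018,0,0,0,0,0.018,0,0,0]'
python3 - <<'E'
from h import *
C=cams()
for n,near,z in(("top",(472,264),.08),("scene",(175,205),.08)):
    hsv=cv2.cvtColor(C[n]["pixels"],cv2.COLOR_RGB2HSV);m=cv2.inRange(hsv,(17,110,120),(32,255,255))
    cs,_=cv2.findContours(m,cv2.RETR_EXTERNAL,cv2.CHAIN_APPROX_NONE)
    for k in cs:
        if cv2.contourArea(k)<100: continue
        pts=np.array([atz(C[n],q[0],z)[:2] for q in k],np.float32)
        rc=cv2.minAreaRect(pts*1000); print(n,np.round(rc[0]),np.round(rc[1]),round(rc[2],1))
    for t,z in(("carriage_knob",.1335),("toggle_tip",.18),("cheese",.02)):
        for r in bot.place_of(n,t)[:3]: print(n,t,round(r["score"],2),atz(C[n],np.array(r["centre"])*[640,480],z).round(3))
print(bot.get_obs()['eef_pos'])
E
```

```text
clock: 23.33
eef_pos: [0.4625, -0.3817, 0.2164]
tool_rot: [0.049, 0.998, -0.025, 0.001]
ft_force: [1.0, -1.2, -0.1]
grip_width: 0.0852
grasp_force: 0.0
clock: 24.17
eef_pos: [0.4705, -0.0192, 0.2326]
tool_rot: [0.05, 0.998, -0.024, 0.0]
ft_force: [0.9, 0.5, 0.6]
grip_width: -0.0003
grasp_force: 0.0
clock: 24.42
eef_pos: [0.4708, -0.0022, 0.2325]
tool_rot: [0.048, 0.999, -0.024, -0.0]
ft_force: [-0.6, -0.5, -0.7]
grip_width: 0.0002
grasp_force: 0.0
top [ 264. -237.] [104.  64.] 59.2
top [275. 186.] [101.  22.] 0.5
top [ 460. -381.] [48. 80.] 83.3
top toggle_tip 0.67 [0.634 0.103 0.18 ]
top cheese 0.93 [ 0.455 -0.381  0.02 ]
top cheese 0.91 [0.283 0.196 0.02 ]
top cheese 0.67 [ 0.267 -0.232  0.02 ]
scene [ 462. -379.] [48. 80.] 84.3
scene [278. 188.] [104.  22.] 2.3
scene [ 266. -234.] [106.  65.] 59.9
scene carriage_knob 0.73 [0.478 0.05  0.133]
scene carriage_knob 0.64 [ 0.769 -0.289  0.133]
scene carriage_knob 0.33 [ 0.848 -0.026  0.133]
scene toggle_tip 0.51 [0.638 0.107 0.18 ]
scene toggle_tip 0.24 [0.677 0.063 0.18 ]
scene cheese 0.75 [ 0.46  -0.378  0.02 ]
scene cheese 0.64 [ 0.281 -0.216  0.02 ]
scene cheese 0.58 [0.296 0.201 0.02 ]
[ 0.47079475 -0.00399748  0.23234576]
```

The cheese stands upright on the board at (461,-380) mm. Next I'll push the knob with shut fingers.

```bash
python3 -m creep '[0,-0.01,-0.04,0,0,0,-0.012,-0.08,0,0,0,-0.012,-0.11,0,0,0,-0.012,-0.125,0,0,0,-0.012,-0.134,0,0,0,-0.012,-0.134,0,0]'
python3 -m creep '[0.001,0.012,0,0,0,0.002,0.024,0,0,0,0.003,0.033,0,0,0,0.004,0.042,0,0,0,0.005,0.05,0,0,0,0.006,0.058,0,0,0,0.006,0.066,0,0,0,0.006,0.066,0,0,0]'
python3 -m creep '[0.001,0.008,0,0,0,0.001,0.016,0,0,0,0.002,0.022,0,0,0,0.002,0.022,0,0,0]'
```

```text
clock: 25.32
eef_pos: [0.4692, -0.0155, 0.0965]
tool_rot: [0.05, 0.998, -0.024, -0.003]
ft_force: [-0.4, -0.4, 0.2]
grip_width: 0.0
grasp_force: 0.0
clock: 25.98
eef_pos: [0.4771, 0.0528, 0.0986]
tool_rot: [0.048, 0.999, -0.023, -0.0]
ft_force: [0.3, 0.2, 0.5]
grip_width: -0.0001
grasp_force: 0.0
clock: 26.32
eef_pos: [0.4786, 0.0745, 0.0981]
tool_rot: [0.049, 0.999, -0.023, -0.001]
ft_force: [-0.0, -0.3, -0.0]
grip_width: 0.0002
grasp_force: 0.0
```

```bash
cat > k.py <<'E'
from h import *
C=cams();o=bot.get_obs();print(o['eef_pos'].round(4))
for n in C:
    for t in("carriage_knob",):
        for r in bot.place_of(n,t)[:3]: print(n,t,round(r["score"],2),(np.array(r["centre"])*[640,480]).round(),atz(C[n],np.array(r["centre"])*[640,480],.1335).round(3))
print("home px",[proj(C[n],[.4818,.1119,.1335]).round() for n in C])
cv2.imwrite("pics/k%d.png"%(o['clock']*100),cv2.resize(C["scene"]["pixels"][170:350,180:420,::-1],None,fx=3,fy=3,interpolation=3))
E
python3 k.py
```

```text
[0.4783 0.0737 0.098 ]
scene carriage_knob 0.62 [366. 223.] [0.481 0.104 0.133]
top carriage_knob 0.4 [333. 235.] [ 0.525 -0.031  0.133]
home px [array([370., 224.]), array([272., 255.])]
```

The knob has moved to y 0.104; home is about 0.112. I'll continue until the stop.

```bash
python3 -m creep '[0.0005,0.004,0,0,0,0.001,0.008,0,0,0,0.001,0.008,0,0,0]'
python3 -m creep '[0,0.003,0,0,0,0,0.005,0,0,0,0,0.005,0,0,0]'
```

```text
clock: 26.77
eef_pos: [0.4795, 0.0813, 0.0982]
tool_rot: [0.049, 0.999, -0.024, -0.001]
ft_force: [-1.4, -0.4, -1.4]
grip_width: 0.0003
grasp_force: 0.3
clock: 27.02
eef_pos: [0.4795, 0.0824, 0.0983]
tool_rot: [0.05, 0.998, -0.028, -0.0]
ft_force: [-0.5, -11.3, 0.8]
grip_width: 0.0001
grasp_force: 5.6
```

The carriage is at its stop, with about 11 N reaction. I'll retreat, check, and move over to the dial.

```bash
python3 -m creep '[0,-0.01,0,0,0,-0.002,-0.02,0,0,0,-0.002,-0.02,0.04,0,0,-0.002,-0.02,0.08,0,0,-0.002,-0.02,0.12,0,0,-0.002,-0.02,0.152,0,0,-0.002,-0.02,0.152,0,0]'
python3 -m creep '[0.02,-0.03,0,-0.12,0.06,0.035,-0.06,0,-0.24,0.06,0.05,-0.09,0,-0.36,0.06,0.07,-0.11,0,-0.48,0.06,0.085,-0.13,0,-0.6,0.06,0.1,-0.15,0,-0.72,0.06,0.12,-0.18,0,-0.84,0.06,0.135,-0.2,0,-0.96,0.06,0.135,-0.2,0,-0.985,0.06,0.135,-0.2,0,-0.985,0.06]'
python3 -m creep '[0,0,0,0,0.06,0,0,0,0,0.06]'
cat >> k.py <<'E'
for n in C:
    for t in("dial_grip","dial_pointer"):
        for r in bot.place_of(n,t)[:2]: print(n,t,round(r["score"],2),atz(C[n],np.array(r["centre"])*[640,480],.133).round(3))
from scipy.spatial.transform import Rotation as R
c=bot.camera("wrist");o=bot.get_obs();T=np.array(c['T_tool_cam']);Rt=R.from_quat(o['tool_rot']).as_matrix();K=np.array(c['camera_matrix'])
for t,z in(("dial_grip",.133),("dial_pointer",.133),("carriage_knob",.1335)):
    for r in bot.place_of("wrist",t)[:2]:
        d=Rt@T[:3,:3]@np.linalg.solve(K,[*(np.array(r['centre'])*[640,480]),1]);og=Rt@T[:3,3]+o['eef_pos'];print("wrist",t,round(r['score'],2),(og+d*(z-og[2])/d[2]).round(3))
E
python3 k.py
```

```text
clock: 27.6
eef_pos: [0.4815, 0.0665, 0.258]
tool_rot: [0.05, 0.999, -0.022, 0.006]
ft_force: [0.2, -0.2, 0.7]
grip_width: -0.0001
grasp_force: 0.0
clock: 28.43
eef_pos: [0.6129, -0.1354, 0.2487]
tool_rot: [0.517, 0.856, -0.02, -0.013]
ft_force: [-0.5, 0.4, -0.0]
grip_width: 0.06
grasp_force: 0.0
clock: 28.6
eef_pos: [0.6122, -0.1331, 0.2507]
tool_rot: [0.515, 0.857, -0.02, -0.012]
ft_force: [0.4, 0.8, -0.5]
grip_width: 0.0604
grasp_force: 0.0
[ 0.6124 -0.1329  0.2512]
scene carriage_knob 0.77 [369. 224.] [0.482 0.111 0.133]
scene carriage_knob 0.16 [174. 224.] [ 0.549 -0.324  0.133]
top carriage_knob 0.61 [271. 252.] [0.487 0.112 0.133]
top carriage_knob 0.37 [178. 271.] [0.446 0.329 0.133]
home px [array([370., 224.]), array([272., 255.])]
scene dial_grip 0.76 [ 0.618 -0.133  0.133]
scene dial_grip 0.17 [ 0.771 -0.286  0.133]
scene dial_pointer 0.6 [ 0.629 -0.171  0.133]
scene dial_pointer 0.3 [0.481 0.118 0.133]
wrist dial_grip 0.64 [ 0.616 -0.137  0.133]
wrist dial_pointer 0.9 [ 0.632 -0.166  0.133]
wrist dial_pointer 0.54 [ 0.495 -0.28   0.133]
```

```bash
python3 -m creep '[0.002,-0.004,-0.04,0,0.06,0.002,-0.004,-0.08,0,0.06,0.002,-0.004,-0.12,0,0.06,0.002,-0.004,-0.145,0,0.06,0.002,-0.004,-0.161,0,0.06,0.002,-0.004,-0.161,0,0.06]'
python3 -m creep '[0,0,0,0,0.045,0,0,0,0,0.03,0,0,0,0,0.02,0,0,0,0,0.012,0,0,0,0,0.01,0,0,0,0,0.01,0,0,0,0,0.01]'
```

```text
clock: 29.7
eef_pos: [0.6112, -0.1374, 0.0842]
tool_rot: [0.516, 0.856, -0.022, -0.016]
ft_force: [-0.7, 0.6, -0.1]
grip_width: 0.0601
grasp_force: 0.0
clock: 30.28
eef_pos: [0.6151, -0.1393, 0.0921]
tool_rot: [0.516, 0.856, -0.021, -0.01]
ft_force: [-4.4, -2.0, 3.6]
grip_width: 0.0149
grasp_force: 59.1
```

```bash
python3 -m creep '[0,0,0,0.1,0.01,0,0,0,0.2,0.01,0,0,0,0.3,0.01,0,0,0,0.4,0.01,0,0,0,0.5,0.01,0,0,0,0.6,0.01,0,0,0,0.7,0.01,0,0,0,0.8,0.01,0,0,0,0.88,0.01,0,0,0,0.88,0.01]'
python3 -m creep '[0,0,0,0.05,0.01,0,0,0,0.1,0.01,0,0,0,0.1,0.01,0,0,0,0.1,0.01]'; python3 -c "
from h import *
o=bot.get_obs();print(o['ft_torque'],o['tool_rot'])"
```

```text
clock: 31.12
eef_pos: [0.6178, -0.1386, 0.0921]
tool_rot: [0.101, 0.995, -0.024, 0.002]
ft_force: [4.3, -2.5, 1.7]
grip_width: 0.0151
grasp_force: 58.8
clock: 31.45
eef_pos: [0.6181, -0.1384, 0.0921]
tool_rot: [0.053, 0.998, -0.024, 0.003]
ft_force: [4.8, -2.4, 2.2]
grip_width: 0.0146
grasp_force: 59.1
[ 0.46435788 -0.87217945  0.14879133] [ 0.05304227  0.99830544 -0.02370158  0.00331587]
```

```bash
python3 -m creep '[0,0,0,0.03,0.01,0,0,0,0.06,0.01,0,0,0,0.06,0.01]'; python3 -c "
from h import *
o=bot.get_obs();print(o['ft_torque'],o['tool_rot'])"
```

```text
clock: 31.7
eef_pos: [0.6183, -0.1384, 0.0921]
tool_rot: [0.025, 0.999, -0.023, 0.004]
ft_force: [5.2, -0.9, 2.7]
grip_width: 0.0151
grasp_force: 70.7
[ 0.62445983 -1.26605815 -1.27537094] [ 0.02460868  0.99941154 -0.02348626  0.00440288]
```

The torque jumped to 1.3 N m, so the dial is at its stop. I'll release, rise and check.

```bash
python3 -m creep '[0,0,0,-0.02,0.02,0,0,0,-0.03,0.05,0,0,0,-0.03,0.06,0,0,0,-0.03,0.06,0,0,0.03,-0.03,0.06,0,0,0.07,-0.03,0.06,0,0,0.11,-0.03,0.06,0,0,0.15,-0.03,0.06,-0.04,-0.04,0.16,-0.03,0.06,-0.08,-0.08,0.16,-0.03,0.06]'
python3 -m creep '[-0.04,-0.06,0,0,0.06,-0.08,-0.12,0,0,0.06,-0.1,-0.16,0,0,0.06,-0.1,-0.16,0,0,0.06,-0.1,-0.16,0,0,0.06,-0.1,-0.16,0,0,0.06]'
python3 tg.py|grep -v pivot; sed -i '/^from scipy/,$d' k.py; python3 k.py; python3 - <<'E'
from h import *
C=cams()
for n in C:
  print(n,"pointer at zero px",proj(C[n],[.6142+.0368,-.1366-.0036,.133]).round())
  for t in("cheese","mug","jar","bowl"): print(n,t,[atz(C[n],np.array(r["centre"])*[640,480],.02 if t=="cheese" else 0).round(3) for r in bot.place_of(n,t)[:1]])
E
```

```text
clock: 32.53
eef_pos: [0.5593, -0.1964, 0.2524]
tool_rot: [0.035, 0.999, -0.025, 0.004]
ft_force: [0.6, -0.8, -1.0]
grip_width: 0.0598
grasp_force: 0.0
clock: 33.03
eef_pos: [0.453, -0.3603, 0.248]
tool_rot: [0.04, 0.999, -0.024, -0.001]
ft_force: [0.8, 0.5, -0.3]
grip_width: 0.0596
grasp_force: 0.0
[ 0.453  -0.3603  0.248 ] tcp px [157.6 156.7]
toggle_tip [(0.56, array([359.5, 278.5]))]
red px 155 352.64516129032256 279.76774193548385
-0.5 [324. 272.]
0 [339. 273.]
0.5 [353. 278.]
[ 0.4569 -0.3554  0.248 ]
scene carriage_knob 0.94 [372. 226.] [0.485 0.117 0.133]
scene carriage_knob 0.44 [307. 269.] [ 0.615 -0.007  0.133]
top carriage_knob 0.8 [276. 251.] [0.491 0.103 0.133]
top carriage_knob 0.62 [450. 164.] [ 0.691 -0.305  0.133]
top carriage_knob 0.22 [332. 239.] [ 0.516 -0.027  0.133]
home px [array([370., 224.]), array([272., 255.])]
scene dial_grip 0.76 [ 0.614 -0.137  0.133]
scene dial_grip 0.67 [ 0.847 -0.038  0.133]
scene dial_pointer 0.58 [ 0.66  -0.139  0.133]
top dial_grip 0.79 [ 0.616 -0.138  0.133]
top dial_grip 0.58 [ 0.459 -0.342  0.133]
top dial_pointer 0.64 [ 0.688 -0.303  0.133]
scene pointer at zero px [242. 275.]
scene cheese [array([ 0.46 , -0.379,  0.02 ])]
scene mug []
scene jar [array([ 0.721, -0.346,  0.   ])]
scene bowl [array([ 0.803, -0.057,  0.   ])]
top pointer at zero px [380. 181.]
top cheese [array([ 0.264, -0.23 ,  0.02 ])]
top mug [array([0.672, 0.363, 0.   ])]
top jar [array([ 0.726, -0.348,  0.   ])]
top bowl [array([ 0.809, -0.06 ,  0.   ])]
```

```bash
python3 -c "
from workcell import bot
print(bot.job_done())"
```

```text
the job is handed in; nothing more can be done
None
```

I handed the job in at about 33 s of the 72 s. By my measurements the lever is off, the cheese stands upright mid-board, the carriage is home and the handle is at zero, with the mug, jar and bowl where they stood; `job_done()` returned no verdict.

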